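# Dispense a jar cover from the gravity magazine

### The job

On the seed-starting bench, push the magazine's slide fully in to drive the bottom cover out from under the stack, and draw the slide fully back so that the next cover drops to the bottom. Lay the dispensed cover flat on the open narrow seed jar, closing its mouth; the next cover stays in the magazine.

Things in the scene. Friction and masses are not known exactly. Their poses are not given: they have to be found in the camera images.
- slide (a joint): Slide of the magazine: 0 m = fully back (home, as at the start), 0.095 m = fully in against its stop. Moves level and straight, about 1.5 N of friction, no spring: it stays where left. The fixed magazine is an aluminium rail (28 mm wide, top 30 mm above the table, on a base 90 mm wide and 6 mm high) with a clear tower, 72 mm square, 76 mm high, holding four covers.
- slide_knob (a point): Grip point on the axis of the slide's upright round grey post (18 mm diameter, from 39 to 105 mm above the table), 88 mm above the table; moves with the slide. Axes: z up, +y from the tower towards the post: push in along -y, draw back along +y. With the slide home the tower's centre is 160 mm from the post along -y; the post ends 65 mm from it.
- cover0_mid (a point): Centre (half-way up) of the stack's bottom cover: a flat black round plastic disc, 52 mm diameter, 12 mm thick, 35 g, z its axis. At the start on the tower's floor, centre 36 mm above the table. Slide fully in leaves it on the open rail, at that height, 85 mm from the tower's centre along the slide's -y, standing out 12 mm over the rail at both sides, to be gripped across the slide's x.
- cover1_mid (a point): Centre of the next cover, an equal disc lying on the bottom one at the start (centre 48 mm above the table); two more lie on it. Once the slide is home again it has dropped to the tower's floor, its centre 36 mm above the table, in the middle of the tower.
- jar_mouth (a point): Centre of the mouth, level with the rim, of the open narrow seed jar, fixed: white, round, straight, 40 mm outside and 30 mm inside diameter, rim 60 mm above the table, foot 66 mm across and 4 mm high. The cover lies on the flat rim and stands out all round. Not the like jar already covered nor the wider, lower white pot (80 mm across, 45 mm high) nearby. z up.

How it is judged (in metres and radians):
On the way:
1. the slide is pushed fully in and the bottom cover is out of the stack (value of joint slide above 0.088 m and distance of cover0_mid from where it was at the start of the episode above 0.07 m), for 0.1 s.
At the end, for the whole second after the job is handed in: The dispensed cover lies flat (within about 7 degrees) on the rim of the open narrow jar, centred within 12 mm; the slide is back within 8 mm of home; the next cover has dropped to the floor of the tower (its centre within 4 mm of floor height) and is in the tower. All is released (horizontal distance between cover0_mid and jar_mouth below 0.012 m and z of cover0_mid in the frame of jar_mouth between 0.003 and 0.01 m and angle between cover0_mid's own z axis and vertical below 0.12 rad and value of joint slide below 0.008 m and height (world z) of cover1_mid below 0.04 m and horizontal distance between cover1_mid and slide_knob between 0.143 and 0.172 m); the robot touches nothing.
It fails at once if the next cover is lifted out of the magazine (height (world z) of cover1_mid above 0.065 m).
It also fails if it takes over 54 s, if anything falls off the work surface, if the arm or the gripper's body presses on something with over 40 N, if the wrist force passes 120 N, or if a joint passes its speed limit or range.

### The arm

A 7-joint arm with a two-finger parallel gripper is mounted at the origin on the work surface. World frame = base frame: x ahead of the robot, y to its left, z up, the work surface at z = 0. Lengths are in m, angles in degrees, forces in N, time in s.
With the tool pointing down it reaches from about 0.4 to 0.9 m from the base axis. Payload 5.5 kg.
Tool frame: the origin (TCP) lies at the centre of the arm's flange, where the gripper is bolted on; the fingertips stand ahead of it and the grasp point (between the pads) lies 159 mm ahead of it (manip.tcp_to_tips is the z of the fingertips in the tool frame, in m); z points along the fingers, y is the direction in which the jaws open and shut (so a half turn about z gives the same grasp; the last joint's range is limited). The gripper opens to 92 mm and grips with 3 to 60 N. Pads are 19 mm wide; open, the fingers measure 130 mm over their backs; the gripper's body (75 mm by 190 mm) begins 47 mm behind the grasp point.
Start: joints at [90.883, 28.699, -24.465, 88.831, 12.651, 65.22, -12.049], TCP at [0.159, -0.63, 0.405] pointing down, gripper open.
Joint ranges: [-164.97, 164.97], [-17.58, 116.51], [-87.97, 89.64], [11.32, 138.91], [-80.73, 260.73], [10.89, 115.49], [-147.41, 147.41]. Speed limits (degrees/s): [147.25, 147.25, 180, 180, 180, 180, 180].

### API

Orientations are given as [roll, pitch, yaw] about the fixed x, y, z axes, in that order (R = Rz(yaw) Ry(pitch) Rx(roll)).
In Python, from workcell import manip, optics, find_in gives the robot as it stands.
- The arm moves only by the tool servo_tool, never from a script. Its argument "deltas" is a list of rows, each a list of 5 numbers: the shift along the tool's x, y, z in m, then the turn about the tool's z in rad, then the gripper command: -1 is shut, 1 is fully open, values between are in proportion. A call has exactly 8 rows; each row is the pose to reach, as a shift and turn from the pose measured when the call began, along the tool's axes at that moment; what a row does not reach only later rows make up. A row lasts 1/12 s, in which the tool goes at most 41.7 mm and 7.16 degrees, less where a joint would pass 70% of its speed; a pose out of reach is approached as far as the arm can. A call with a gripper value outside its range is refused whole. The fingers move at their own pace and stop on an object; "squeeze" is the grip in N (left out, the last holds). Time passes only in rows, so rows that repeat a pose let the fingers close, or fill a call up. It gives the time, the measured TCP pose, the force and the opening at its end, in the units of the state.
- manip.get_state(): the state, without advancing time (a new reading comes with each control period).
- optics.capture(name): name is "scene" or "side" or "wrist"; returns a dict with "frame" (480x640x3 uint8, red, green, blue), "fx", "fy", "cx", "cy" (pixels), "R" (3x3) and "t" (3): a world point X has camera coordinates R X + t; the wrist camera has in their place "mount" (4x4, takes a point from camera to tool coordinates, whose origin is the TCP and whose axes are the flange's). Camera axes: x right, y down, z forward; pixel columns grow to the right and rows downward; lengths in m; the calibration is good to about 2 mm. A picture is of the moment at which its call begins: read the wrist's pose just before it. There is no depth.
- manip.job_done(): hands the job in, once; it reports no verdict.
Trained networks look in the newest picture that a camera, given by its name, has taken for a name from the list of things; names that differ only in an ending like _2 or _b are one class to them, and where a whole thing is asked for, a point or a joint stands for the part that bears it (a point fixed in the world has none). Each returns a list of dicts, best first, with "conf" (0 to 1); they miss things now and then, are a little off and sometimes report something else, mostly with a low value. They report only what shows in the picture. A call takes as long as a camera call.
- find_in(camera, query): "centre" ([x, y, z] in m, in world coordinates, good to about 4 mm: the middle of the surface that is visible of it).
The state is a dict: "time": time; "joint_positions": joint angles; "qvel": joint speeds; "joint_torque": joint torques, N m; "tool_pos": TCP position; "tool_rot": TCP orientation; "contact_force": force on the tool from outside, world axes, zero at the start; "wrist_torque": the same for the moment, N m; "grip_width": finger opening in m.
Only numpy, scipy, OpenCV 4.12 (cv2) and the standard library are available. Lean on these libraries where they do the work, as an engineer would, in place of code of your own. Each camera call takes 0.05 s, during which the arm holds its last target.

## Working session

There is one attempt and no reset: what is moved stays moved. The work goes in short steps, Python scripts to look and compute and a tool call to move; the robot and the scene stay as the last step left them, time stands still between calls to the robot, and variables do not carry over. Pictures are saved under pics/ and viewed, and the job is handed in when it is done.

Besides the shell and the picture viewer there is one more tool, called after "Emit:" as a command line: name --pt "numbers of a row" for each row, then --argument value for the rest. servo_tool: Moves the arm, as the interface text tells. Its arguments: {"type":"object","properties":{"deltas":{"type":"array","items":{"type":"array","items":{"type":"number"}}},"squeeze":{"type":"number"}},"required":["deltas"]}

```bash
mkdir -p pics; ls; cat > h.py <<'E'
from workcell import manip, optics, find_in
import numpy as np, cv2
from scipy.spatial.transform import Rotation as Ro
def snap(n,f):
    c=optics.capture(n); cv2.imwrite('pics/'+f,cv2.cvtColor(c['frame'],cv2.COLOR_RGB2BGR)); return c
def px(c,uv,z):
    R=np.array(c['R']);t=np.array(c['t']);C=-R.T@t
    d=R.T@np.array([(uv[0]-c['cx'])/c['fx'],(uv[1]-c['cy'])/c['fy'],1.])
    return C+d*(z-C[2])/d[2]
def proj(c,X):
    p=np.array(c['R'])@np.array(X)+np.array(c['t']); return [c['fx']*p[0]/p[2]+c['cx'],c['fy']*p[1]/p[2]+c['cy']]
E
python3 - <<'E'
from h import *
s=manip.get_state();print(s,manip.tcp_to_tips)
for n in ['scene','side']:
    c=snap(n,n+'0.png'); print(n,c['fx'],np.round(-np.array(c['R']).T@np.array(c['t']),3))
    for q in ['slide_knob','slide','cover0_mid','jar_mouth']:
        print(q,[(np.round(d['centre'],3).tolist(),round(d['conf'],2)) for d in find_in(n,q)][:4])
E
```

```text
pics
{'time': 0.0, 'joint_positions': array([ 90.88337347,  28.75509264, -24.4522208 ,  88.89137335,
        12.65398148,  65.22108355, -12.05047227]), 'qvel': array([ 0.08243283,  0.01663032, -0.03566948,  0.02082948,  0.0410965 ,
        0.04466901,  0.07794426]), 'joint_torque': array([ 4.47029079e-04, -5.66589081e+01, -5.81585437e+00, -2.79110742e+01,
       -6.85333041e-02,  3.07143456e-02,  1.61858370e-04]), 'tool_pos': array([ 0.15925395, -0.629822  ,  0.40366296]), 'tool_rot': array([-1.79886486e+02, -6.35804471e-04,  1.41991301e+01]), 'contact_force': array([-0.49632647,  0.11643165,  0.39639531]), 'wrist_torque': array([ 0.03149787, -0.02124823,  0.00984704]), 'grip_width': 0.09183015048249614} 0.178
scene 579.3221696367839 [1.091 0.225 0.806]
slide_knob [([0.562, 0.238, 0.039], 0.78)]
slide [([0.561, 0.239, 0.036], 0.7)]
cover0_mid []
jar_mouth [([0.476, -0.138, 0.032], 0.88)]
side 529.9917024381972 [ 0.391 -0.903  0.617]
slide_knob [([0.556, 0.264, 0.043], 0.81)]
slide [([0.564, 0.267, 0.041], 0.67)]
cover0_mid []
jar_mouth [([0.463, -0.158, 0.025], 0.77)]
```

View pics/scene0.png

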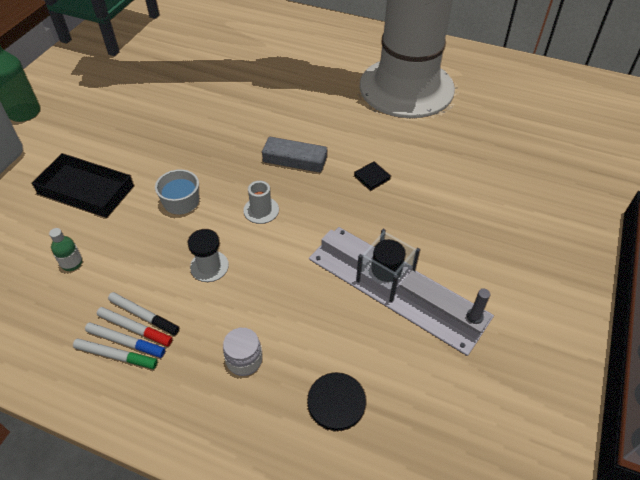

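View pics/side0.png

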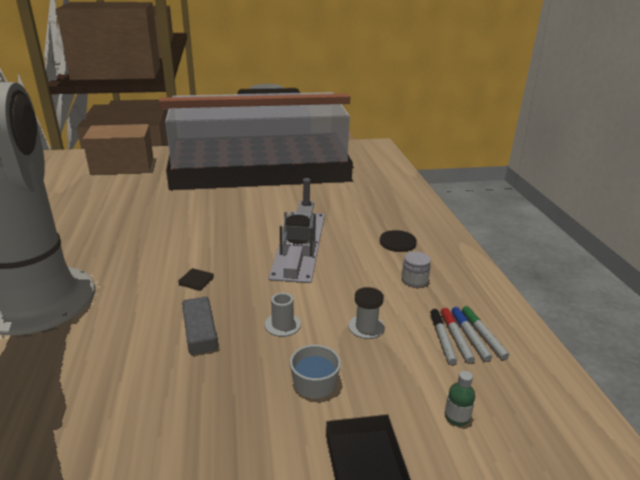

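The scene view shows the post (top about 482,292), the tower (about 388,260), the open jar (rim about 260,188), the covered jar (205,240) and the pot (178,190). I'll zoom in next to measure these.

```bash
python3 - <<'E'
import cv2
a=cv2.imread('pics/scene0.png')
cv2.imwrite('pics/za.png',cv2.resize(a[220:360,300:500],None,fx=4,fy=4,interpolation=cv2.INTER_CUBIC))
b=cv2.resize(a[165:235,225:305],None,fx=5,fy=5,interpolation=cv2.INTER_CUBIC)
s=cv2.imread('pics/side0.png')
d=cv2.resize(s[280:350,255:335],None,fx=5,fy=5,interpolation=cv2.INTER_CUBIC)
cv2.imwrite('pics/zb.png',cv2.hconcat([b,d]))
cv2.imwrite('pics/zc.png',cv2.resize(s[170:290,260:340],None,fx=5,fy=5,interpolation=cv2.INTER_CUBIC))
E
```

```text
(no output)
```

View pics/za.png

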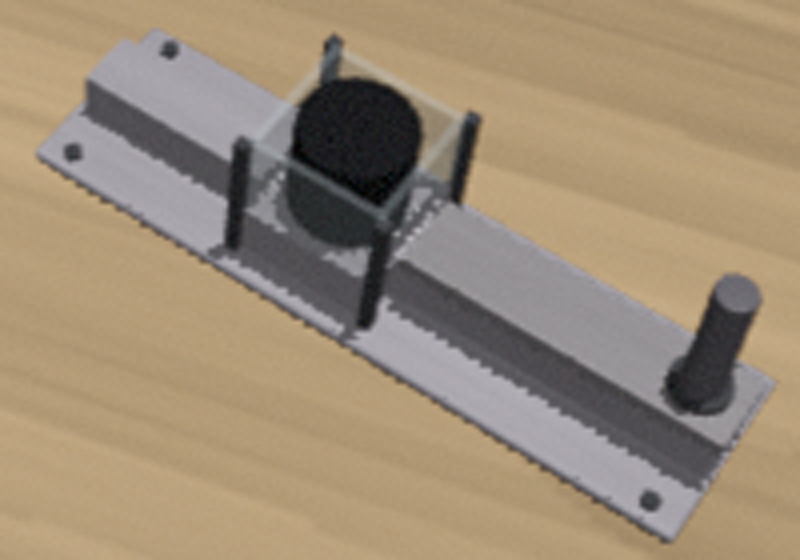

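View pics/zb.png

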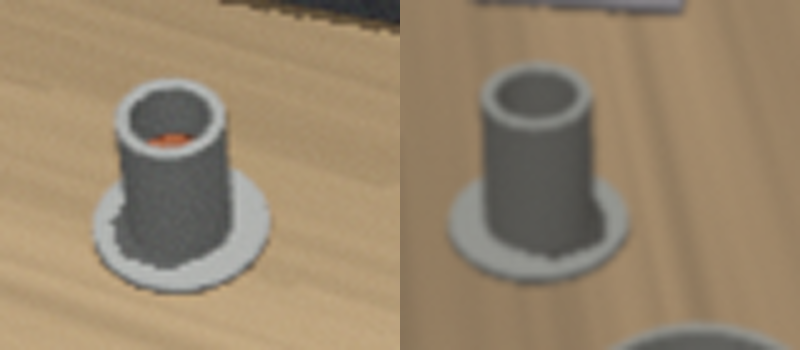

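View pics/zc.png

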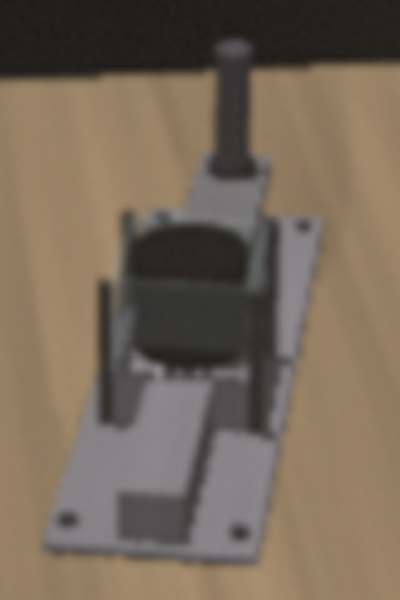

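```bash
python3 - <<'E'
from h import *
c=optics.capture('scene');s=optics.capture('side')
A=lambda u,v:(300+u/4,220+v/4)
S=lambda u,v:(260+u/5,170+v/5)
print('post',px(c,A(735,291),.105),px(s,S(233,48),.105))
print('jar',px(c,(259,188.6),.06),px(s,(282.4,299.2),.06))
P=[px(c,A(*p),.006)[:2] for p in [(38,155),(670,540),(775,380),(152,30)]]
print(np.round(P,4)); P=np.array(P)
e1=P[1]-P[0];e2=P[2]-P[3];print(np.linalg.norm(e1),np.linalg.norm(e2),np.degrees(np.arctan2(e1[1],e1[0])),np.degrees(np.arctan2(e2[1],e2[0])))
print('mid axis',(P[0]+P[3])/2,(P[1]+P[2])/2)
Q=[px(s,S(*p),.006)[:2] for p in [(45,548),(258,560),(322,218)]];print('side',np.round(Q,4)); d=Q[2]-Q[1];print(np.degrees(np.arctan2(d[1],d[0])))
print('stack top',px(c,A(357,130),.078), px(s,S(190,252),.078))
print('post end rail top corners',px(c,A(727,447),.03))
E
```

```text
post [0.56572783 0.2721993  0.105     ] [0.56604064 0.27157979 0.105     ]
jar [ 0.46332429 -0.14309582  0.06      ] [ 0.46324901 -0.14512483  0.06      ]
[[ 0.5361 -0.0155]
 [ 0.6146  0.2801]
 [ 0.528   0.3029]
 [ 0.4513  0.0048]]
0.3057607906072584 0.30783979035086895 75.13157133853856 75.55860071143029
mid axis [ 0.49370324 -0.00533433] [0.57131842 0.29148379]
side [[ 0.4501 -0.0008]
 [ 0.5352 -0.0207]
 [ 0.6138  0.2789]]
75.29876596815805
stack top [0.52643904 0.11858518 0.078     ] [0.52465634 0.11425084 0.078     ]
post end rail top corners [0.58169806 0.2895901  0.03      ]
```

Emit:
servo_tool --pt "0.03 -0.027 0 -0.11 1" --pt "0.06 -0.054 0 -0.22 1" --pt "0.09 -0.081 0 -0.33 1" --pt "0.12 -0.108 0 -0.44 1" --pt "0.15 -0.135 0 -0.55 1" --pt "0.18 -0.162 0 -0.66 1" --pt "0.21 -0.189 0 -0.77 1" --pt "0.24 -0.216 0 -0.88 1" --squeeze 30

```text
time: 1.27
tool_pos: [0.3398, -0.3601, 0.4051]
tool_rot: [180.0, 0.1, 64.9]
contact_force: [1.2, 0.3, 0.6]
grip_width: 0.0919
```

```bash
cat >> h.py <<'E'
U=np.array([np.cos(np.radians(75.35)),np.sin(np.radians(75.35)),0])
POST=np.array([.566,.272,.088]);TOW=POST-.16*U
JAR=np.array([.4633,-.1441,.06])
def go(g,yaw=75.35):
    """delta in tool axes to bring grasp point to world g"""
    s=manip.get_state();R=Ro.from_euler('xyz',s['tool_rot'],degrees=True)
    T=Ro.from_euler('xyz',[180,0,yaw],degrees=True)
    tcp=np.array(g)+[0,0,.159]
    d=R.inv().apply(tcp-s['tool_pos']); tz=(R.inv()*T).as_rotvec()
    print('t',round(s['time'],2),'tcp',np.round(s['tool_pos'],4),np.round(s['tool_rot'],2),'F',np.round(s['contact_force'],1),'w',round(s['grip_width'],4))
    print('delta',np.round(d,4),'turn',np.round(tz,3))
E
python3 -c "
from h import *
print(TOW,TOW-.085*U)
go([.5,-.05,.246]);go(POST+[0,0,.158])"
```

```text
[0.5255338  0.11720179 0.088     ] [0.50403613 0.03496524 0.088     ]
t 1.27 tcp [ 0.3398 -0.3601  0.4051] [1.7997e+02 5.0000e-02 6.4920e+01] F [1.2 0.3 0.6] w 0.0919
delta [ 3.487e-01  1.360e-02 -2.000e-04] turn [ 0.     0.001 -0.182]
t 1.27 tcp [ 0.3398 -0.3601  0.4051] [1.7997e+02 5.0000e-02 6.4920e+01] F [1.2 0.3 0.6] w 0.0919
delta [ 6.684e-01 -6.310e-02 -6.000e-04] turn [ 0.     0.001 -0.182]
```

Emit:
servo_tool --pt "0.04 0.0 0 -0.05 1" --pt "0.08 0.0 0 -0.1 1" --pt "0.12 0.0 0 -0.15 1" --pt "0.16 0.0 0 -0.18 1" --pt "0.2 0.0 0 -0.18 1" --pt "0.24 0.0 0 -0.18 1" --pt "0.28 0.0 0 -0.18 1" --pt "0.32 0.0 0 -0.18 1"

```text
time: 1.93
tool_pos: [0.4759, -0.0685, 0.4052]
tool_rot: [179.9, 0.1, 75.2]
contact_force: [1.1, -1.1, 0.2]
grip_width: 0.0922
```

```bash
python3 -c "
from h import *
go(POST+[0,0,.158])"
```

```text
t 1.93 tcp [ 0.4759 -0.0685  0.4052] [1.7991e+02 1.1000e-01 7.5190e+01] F [ 1.1 -1.1  0.2] w 0.0922
delta [ 0.3522  0.     -0.0004] turn [ 0.002  0.002 -0.003]
```

Emit:
servo_tool --pt "0.04 0 0 -0.003 1" --pt "0.08 0 0 -0.003 1" --pt "0.12 0 0 -0.003 1" --pt "0.16 0 0 -0.003 1" --pt "0.2 0 0 -0.003 1" --pt "0.24 0 0 -0.003 1" --pt "0.28 0 0 -0.003 1" --pt "0.32 0 0 -0.003 1"

```text
time: 2.6
tool_pos: [0.5581, 0.2426, 0.4046]
tool_rot: [179.9, 0.1, 75.3]
contact_force: [-0.3, -0.3, 0.3]
grip_width: 0.092
```

```bash
python3 -c "
from h import *
go(POST+[0,0,.003])"
```

```text
t 2.6 tcp [0.5581 0.2426 0.4046] [1.7989e+02 1.3000e-01 7.5340e+01] F [-0.3 -0.3  0.3] w 0.092
delta [ 3.080e-02 -1.000e-04  1.545e-01] turn [ 0.002  0.002 -0.   ]
```

Emit:
servo_tool --pt "0.031 0 0.005 0 1" --pt "0.031 0 0.03 0 1" --pt "0.031 0 0.06 0 1" --pt "0.031 0 0.09 0 1" --pt "0.031 0 0.12 0 1" --pt "0.031 0 0.145 0 1" --pt "0.031 0 0.154 0 1" --pt "0.031 0 0.154 0 1"

```text
time: 3.27
tool_pos: [0.5652, 0.2714, 0.2479]
tool_rot: [-179.9, 0.3, 75.3]
contact_force: [-0.1, -0.3, 1.3]
grip_width: 0.0921
```

```bash
python3 -c "
from h import *
go(POST);c=snap('scene','s1.png')
c=snap('wrist','w1.png')"
```

```text
t 3.27 tcp [0.5652 0.2714 0.2479] [-179.9     0.31   75.34] F [-0.1 -0.3  1.3] w 0.0921
delta [0.0007 0.0006 0.0009] turn [-0.002  0.005 -0.   ]
```

View pics/s1.png

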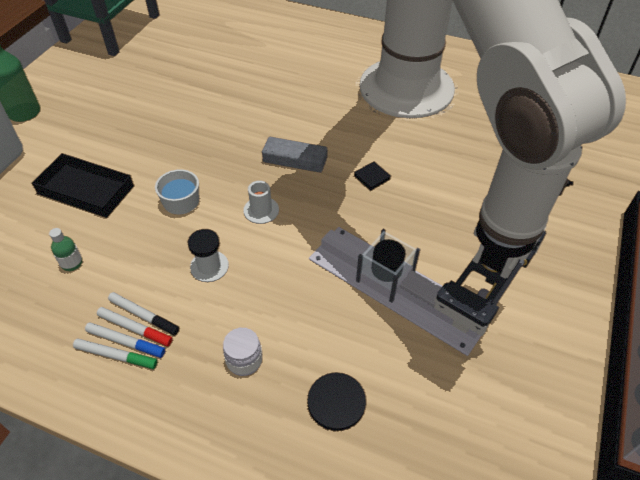

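View pics/w1.png

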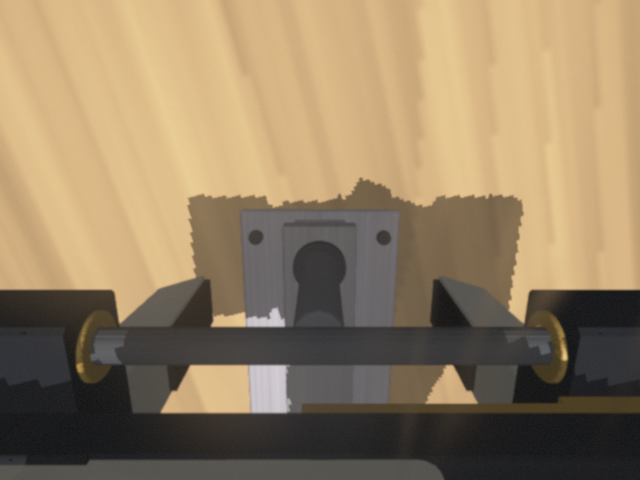

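In the wrist view the post (col 320) is centred between the fingers (cols 210 and 433), so I'll close.

Emit:
servo_tool --pt "0 0 0 0 -1" --pt "0 0 0 0 -1" --pt "0 0 0 0 -1" --pt "0 0 0 0 -1" --pt "0 0 0 0 -1" --pt "0 0 0 0 -1" --pt "0 0 0 0 -1" --pt "0 0 0 0 -1" --squeeze 30

```text
time: 4.03
tool_pos: [0.5665, 0.2726, 0.2515]
tool_rot: [179.9, 0.1, 75.3]
contact_force: [0.3, -0.3, 0.8]
grip_width: 0.043
```

Emit:
servo_tool --pt "0 0 0 0 -1" --pt "0 0 0 0 -1" --pt "0 0 0 0 -1" --pt "0 0 0 0 -1" --pt "0 0 0 0 -1" --pt "0 0 0 0 -1" --pt "0 0 0 0 -1" --pt "0 0 0 0 -1"

```text
time: 4.7
tool_pos: [0.5653, 0.2731, 0.2513]
tool_rot: [180.0, 0.1, 75.4]
contact_force: [-6.1, -0.4, 2.6]
grip_width: 0.0174
```

```bash
python3 -c "
from h import *
go(POST-.095*U)"
```

```text
t 4.7 tcp [0.5653 0.2731 0.2513] [1.7999e+02 1.2000e-01 7.5380e+01] F [-6.1 -0.4  2.6] w 0.0174
delta [-0.0959  0.0009  0.0045] turn [0.    0.002 0.001]
```

Emit:
servo_tool --pt "-0.012 0.001 0 0 -1" --pt "-0.026 0.001 0 0 -1" --pt "-0.04 0.001 0 0 -1" --pt "-0.054 0.001 0 0 -1" --pt "-0.068 0.001 0 0 -1" --pt "-0.082 0.001 0 0 -1" --pt "-0.094 0.001 0 0 -1" --pt "-0.097 0.001 0 0 -1"

```text
time: 5.37
tool_pos: [0.5408, 0.1797, 0.2514]
tool_rot: [-179.9, -0.2, 75.4]
contact_force: [1.0, 14.0, -11.4]
grip_width: 0.0173
```

```bash
python3 -c "
from h import *
go(POST-.095*U)
c=snap('scene','s2.png')"
```

```text
t 5.37 tcp [0.5408 0.1797 0.2514] [-179.95   -0.21   75.4 ] F [  1.   14.  -11.4] w 0.0173
delta [0.0006 0.001  0.0044] turn [-0.001 -0.004  0.001]
```

View pics/s2.png

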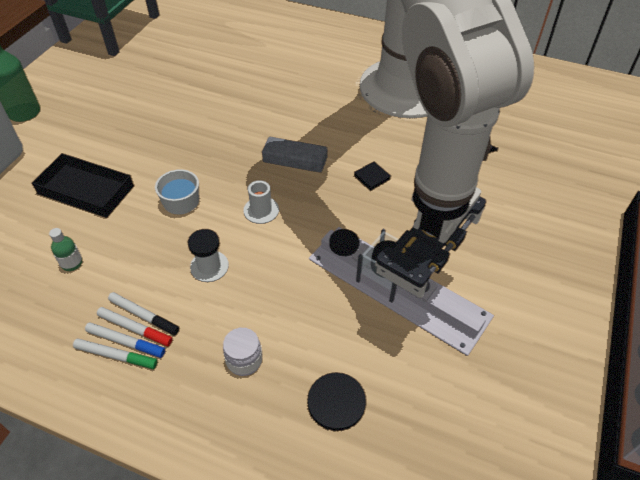

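The cover is out on the open rail (344,243). There is 14 N against the stop, so the slide is fully in. Next I draw it back.

Emit:
servo_tool --pt "0 0 0 0 -1" --pt "0.014 0 0 0 -1" --pt "0.03 0 0 0 -1" --pt "0.046 0 0 0 -1" --pt "0.062 0 0 0 -1" --pt "0.078 0 0 0 -1" --pt "0.09 0 0 0 -1" --pt "0.096 0 0 0 -1"

```text
time: 6.08
tool_pos: [0.5653, 0.2725, 0.2513]
tool_rot: [-180.0, -0.1, 75.4]
contact_force: [-6.9, -18.5, 12.5]
grip_width: 0.0176
```

```bash
python3 -c "
from h import *
go(POST)"
```

```text
t 6.08 tcp [0.5653 0.2725 0.2513] [-1.7996e+02 -6.0000e-02  7.5420e+01] F [ -6.9 -18.5  12.5] w 0.0176
delta [-0.0003  0.0009  0.0043] turn [-0.001 -0.001  0.001]
```

Emit:
servo_tool --pt "0 0 0 0 1" --pt "0 0 0 0 1" --pt "0 0 0 0 1" --pt "0 0 0 0 1" --pt "0 0 0 0 1" --pt "0 0 0 0 1" --pt "0 0 0 0 1" --pt "0 0 0 0 1"

```text
time: 6.75
tool_pos: [0.5653, 0.2724, 0.2513]
tool_rot: [-180.0, -0.1, 75.4]
contact_force: [-0.6, -0.0, 0.9]
grip_width: 0.0661
```

Emit:
servo_tool --pt "0 0 -0.02 0 1" --pt "0 0 -0.05 0 1" --pt "0 0 -0.085 0 1" --pt "-0.01 0 -0.12 0 1" --pt "-0.04 0 -0.14 0 1" --pt "-0.08 0 -0.14 0 1" --pt "-0.12 0 -0.14 0 1" --pt "-0.16 0 -0.14 0 1"

```text
time: 7.42
tool_pos: [0.5244, 0.1163, 0.3916]
tool_rot: [180.0, -0.1, 75.5]
contact_force: [-0.2, -0.5, 0.1]
grip_width: 0.092
```

```bash
python3 -c "
from h import *
C=TOW-.085*U; go([C[0],C[1],.036])
c=snap('scene','s3.png');s=snap('side','d3.png')
for n in ['scene','side']:
  for q in ['cover0_mid','slide_knob']: print(n,q,[(np.round(d['centre'],3).tolist(),round(d['conf'],2)) for d in find_in(n,q)][:4])
print(proj(c,[C[0],C[1],.042]),proj(s,[C[0],C[1],.042]),proj(c,POST+[0,0,.017]))
a=cv2.imread('pics/s3.png');b=cv2.imread('pics/d3.png')
cv2.imwrite('pics/z3.png',cv2.hconcat([cv2.resize(a[200:340,310:430],None,fx=3,fy=3),cv2.resize(b[180:320,240:360],None,fx=3,fy=3)]))
"
```

```text
t 7.42 tcp [0.5244 0.1163 0.3916] [ 1.7996e+02 -7.0000e-02  7.5480e+01] F [-0.2 -0.5  0.1] w 0.092
delta [-0.0841  0.0006  0.1965] turn [ 0.001 -0.001  0.002]
scene cover0_mid [([0.509, 0.04, 0.045], 0.83)]
scene slide_knob [([0.563, 0.236, 0.04], 0.62)]
side cover0_mid [([0.5, 0.028, 0.041], 0.55), ([0.521, 0.098, 0.04], 0.27)]
side slide_knob [([0.558, 0.266, 0.046], 0.55)]
[np.float64(344.1026565379121), np.float64(240.9742435265867)] [np.float64(293.05179577844626), np.float64(253.8209285076752)] [np.float64(483.5740812607129), np.float64(292.85125256571393)]
```

View pics/s3.png

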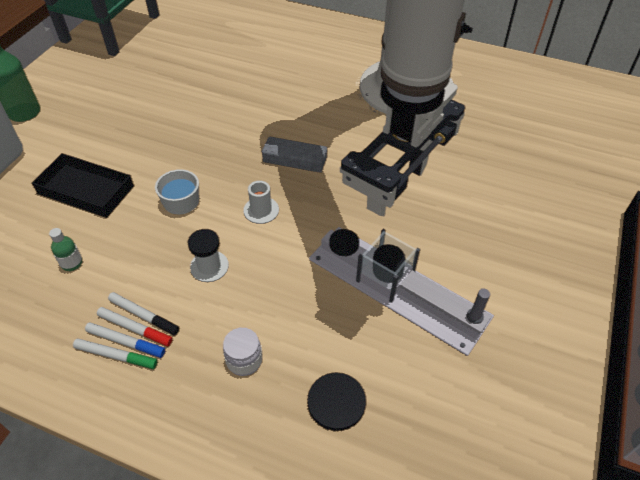

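View pics/z3.png

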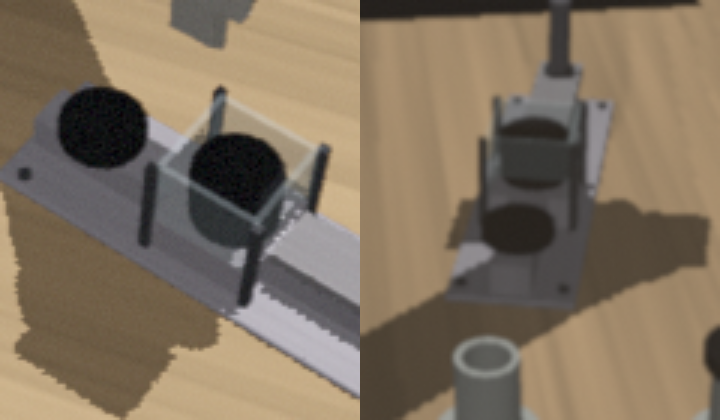

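```bash
python3 -c "
from h import *
print(np.round(optics.capture('wrist')['mount'],3))
C=TOW-.085*U; go([C[0],C[1],.042])
"
```

```text
[[-0.    -0.961 -0.277  0.075]
 [ 1.    -0.    -0.001 -0.   ]
 [ 0.001 -0.277  0.961  0.022]
 [ 0.     0.     0.     1.   ]]
t 7.77 tcp [0.525  0.1192 0.3915] [-1.7999e+02 -1.5000e-01  7.5550e+01] F [ 0.3  0.  -0.4] w 0.0917
delta [-0.0873  0.0007  0.1903] turn [-0.    -0.003  0.004]
```

Emit:
servo_tool --pt "-0.03 0.001 0 0.003 1" --pt "-0.06 0.001 0.01 0.003 1" --pt "-0.089 0.001 0.02 0.003 1" --pt "-0.089 0.001 0.05 0.003 1" --pt "-0.089 0.001 0.08 0.003 1" --pt "-0.089 0.001 0.11 0.003 1" --pt "-0.089 0.001 0.13 0.003 1" --pt "-0.089 0.001 0.13 0.003 1"

```text
time: 8.43
tool_pos: [0.5022, 0.0346, 0.2575]
tool_rot: [-179.6, -0.1, 75.6]
contact_force: [-1.6, 0.2, 0.5]
grip_width: 0.0921
```

```bash
python3 -c "
from h import *
C=TOW-.087*U; go([C[0],C[1],.042]);snap('wrist','w4.png')
"
```

```text
t 8.43 tcp [0.5022 0.0346 0.2575] [-1.7959e+02 -1.3000e-01  7.5580e+01] F [-1.6  0.2  0.5] w 0.0921
delta [-0.0013  0.0021  0.0565] turn [-0.007 -0.002  0.004]
```

View pics/w4.png

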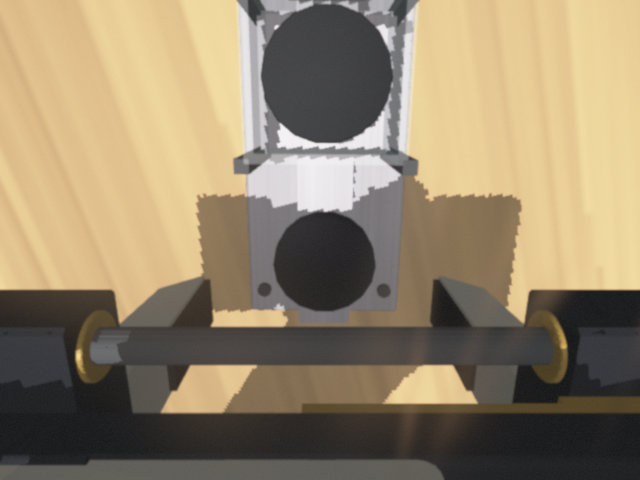

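Seen from the wrist, the disc (325,260) is close to centred between the fingers, with the tower clear behind it. Descending now.

Emit:
servo_tool --pt "-0.001 0.002 0.01 0 1" --pt "-0.001 0.002 0.02 0 1" --pt "-0.001 0.002 0.03 0 1" --pt "-0.001 0.002 0.04 0 1" --pt "-0.001 0.002 0.05 0 1" --pt "-0.001 0.002 0.056 0 1" --pt "-0.001 0.002 0.056 0 1" --pt "-0.001 0.002 0.056 0 1"

```text
time: 9.15
tool_pos: [0.5044, 0.0338, 0.2033]
tool_rot: [-179.7, -0.2, 75.6]
contact_force: [0.1, -0.2, -0.4]
grip_width: 0.0919
```

```bash
python3 -c "
from h import *
C=TOW-.087*U; go([C[0],C[1],.042])
"
```

```text
t 9.15 tcp [0.5044 0.0338 0.2033] [-1.7968e+02 -1.7000e-01  7.5600e+01] F [ 0.1 -0.2 -0.4] w 0.0919
delta [-0.001  -0.0006  0.0023] turn [-0.006 -0.003  0.004]
```

Emit:
servo_tool --pt "0 0 0.002 0 -1" --pt "0 0 0.002 0 -1" --pt "0 0 0.002 0 -1" --pt "0 0 0.002 0 -1" --pt "0 0 0.002 0 -1" --pt "0 0 0.002 0 -1" --pt "0 0 0.002 0 -1" --pt "0 0 0.002 0 -1" --squeeze 20

```text
time: 9.82
tool_pos: [0.5044, 0.0338, 0.2014]
tool_rot: [-179.7, -0.2, 75.6]
contact_force: [-1.0, -0.1, 1.4]
grip_width: 0.0503
```

Emit:
servo_tool --pt "0 0 0 0 -1" --pt "0 0 0 0 -1" --pt "0 0 0 0 -1" --pt "0 0 0 0 -1" --pt "0 0 0 0 -1" --pt "0 0 0 0 -1" --pt "0 0 0 0 -1" --pt "0 0 0 0 -1"

```text
time: 10.48
tool_pos: [0.5045, 0.0338, 0.2014]
tool_rot: [-179.7, -0.2, 75.6]
contact_force: [0.6, 0.0, 0.1]
grip_width: 0.0504
```

```bash
python3 -c "
from h import *
C=TOW-.087*U; go([C[0],C[1],.042])
"
```

```text
t 10.48 tcp [0.5045 0.0338 0.2014] [-1.797e+02 -1.600e-01  7.560e+01] F [0.6 0.  0.1] w 0.0504
delta [-0.001  -0.0007  0.0004] turn [-0.005 -0.003  0.004]
```

Emit:
servo_tool --pt "0 0 -0.01 0 -1" --pt "0 0 -0.025 0 -1" --pt "0 0 -0.045 0 -1" --pt "0 0 -0.07 0 -1" --pt "0 0 -0.09 0 -1" --pt "0 0 -0.105 0 -1" --pt "0 0 -0.11 0 -1" --pt "0 0 -0.11 0 -1"

```text
time: 11.15
tool_pos: [0.5055, 0.0334, 0.313]
tool_rot: [-179.9, -0.2, 75.6]
contact_force: [0.6, 0.3, -0.8]
grip_width: 0.0505
```

```bash
python3 -c "
from h import *
go([JAR[0],JAR[1],.15])
c=snap('scene','s5.png');snap('side','d5.png');snap('wrist','w5.png')
cv2.imwrite('pics/c5.png',cv2.hconcat([cv2.resize(cv2.imread('pics/%s5.png'%n),None,fx=.62,fy=.62) for n in 'sw']))
"
```

```text
t 11.15 tcp [0.5055 0.0334 0.313 ] [-179.87   -0.18   75.59] F [ 0.6  0.3 -0.8] w 0.0505
delta [-0.1824  0.0034  0.0034] turn [-0.002 -0.003  0.004]
```

View pics/c5.png

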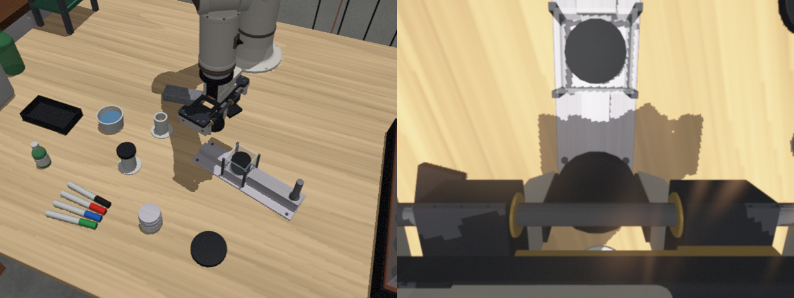

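View pics/d5.png

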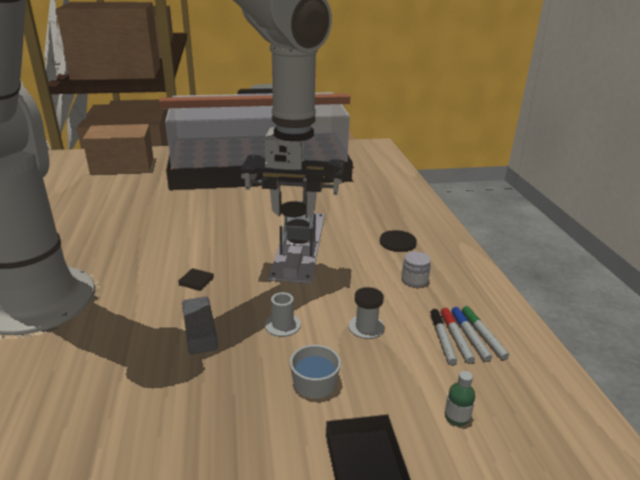

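The cover hangs flat between the fingers and the stack has stayed in the tower. Before placing, I'll check how near the neighbouring objects are to the open fingers.

```bash
python3 -c "
from h import *
c=optics.capture('scene')
X=np.array([U[1],-U[0]])
for n,uv,z in [('pot',(178,186),.045),('covjar',(204,240),.072),('block',(295,148),.03)]:
  p=px(c,uv,z)[:2]; r=p-JAR[:2]; print(n,p,'along jaws',r@X,'along u',r@U[:2])
go([JAR[0]-.001*U[0],JAR[1]-.001*U[1],.11])
"
```

```text
pot [ 0.50102444 -0.28986309] along jaws 0.07336346512719526 along u -0.13148312693324557
covjar [ 0.61193754 -0.16924985] along jaws 0.15016590633573534 along u 0.013260275277529864
block [ 0.31091401 -0.14073385] along jaws -0.14828309099162942 along u -0.0352838007002939
t 11.35 tcp [0.5044 0.0331 0.3104] [-1.7959e+02 -1.4000e-01  7.5590e+01] F [-0.2  0.1 -0.1] w 0.0506
delta [-0.183   0.0046  0.0409] turn [-0.007 -0.002  0.004]
```

Everything is clear: the covered jar is 150 mm away along the jaws. Moving above the jar.

Emit:
servo_tool --pt "-0.02 0.001 0 0 -1" --pt "-0.05 0.001 0 0 -1" --pt "-0.08 0.002 0 0 -1" --pt "-0.11 0.003 0 0.003 -1" --pt "-0.14 0.004 0 0.003 -1" --pt "-0.165 0.004 0 0.003 -1" --pt "-0.18 0.004 0 0.003 -1" --pt "-0.183 0.004 0 0.003 -1"

```text
time: 12.02
tool_pos: [0.4614, -0.1484, 0.3086]
tool_rot: [-179.4, -0.1, 75.1]
contact_force: [-1.0, 0.0, -1.5]
grip_width: 0.0505
```

Emit:
servo_tool --pt "0 0 0.008 0 -1" --pt "0 0 0.016 0 -1" --pt "0 0 0.024 0 -1" --pt "0 0 0.032 0 -1" --pt "0 0 0.04 0 -1" --pt "0 0 0.045 0 -1" --pt "0 0 0.045 0 -1" --pt "0 0 0.045 0 -1"

```text
time: 12.68
tool_pos: [0.461, -0.1478, 0.2633]
tool_rot: [-179.4, -0.1, 75.2]
contact_force: [-0.4, 0.5, 0.4]
grip_width: 0.0508
```

```bash
python3 -c "
from h import *
go([JAR[0]-.001*U[0],JAR[1]-.001*U[1],.0724])
c=snap('scene','s6.png');s=snap('side','d6.png')
a=cv2.imread('pics/s6.png');b=cv2.imread('pics/d6.png')
cv2.imwrite('pics/z6.png',cv2.hconcat([cv2.resize(a[130:230,215:315],None,fx=4,fy=4),cv2.resize(b[240:340,235:335],None,fx=4,fy=4)]))
"
```

```text
t 12.68 tcp [ 0.461  -0.1478  0.2633] [-1.7939e+02 -1.1000e-01  7.5190e+01] F [-0.4  0.5  0.4] w 0.0508
delta [0.0031 0.0016 0.0318] turn [-0.011 -0.002 -0.003]
```

View pics/z6.png

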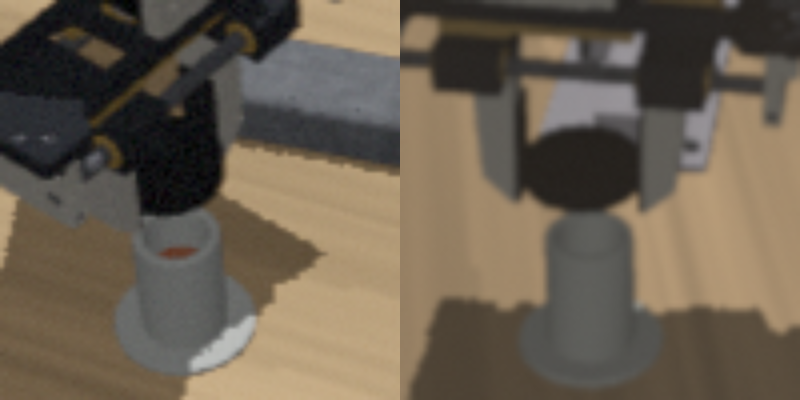

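```bash
cat >> h.py <<'E'
def overlay(c,img,ctr,tilt_deg,axis,box,f,col=(0,255,0)):
    a=cv2.imread(img) if isinstance(img,str) else img
    x0,y0,w=box; a=cv2.resize(a[y0:y0+w,x0:x0+w],None,fx=f,fy=f)
    R=Ro.from_rotvec(np.radians(tilt_deg)*np.array(axis))
    for h in (-.006,.006):
        P=[proj(c,np.array(ctr)+R.apply([.026*np.cos(t),.026*np.sin(t),h])) for t in np.linspace(0,6.283,60)]
        cv2.polylines(a,[np.int32((np.array(P)-[x0,y0])*f)],True,col,1)
    return a
E
python3 -c "
from h import *
c=optics.capture('scene');s=optics.capture('side')
X=[U[1],-U[0],0]
st=manip.get_state();R=Ro.from_euler('xyz',st['tool_rot'],degrees=True)
ctr=st['tool_pos']+R.apply([.001,0,.1654])
rows=[]
for t in (0,):
  rows.append(cv2.hconcat([overlay(c,'pics/s6.png',ctr,t,X,(225,140,75),5),overlay(s,'pics/d6.png',ctr,t,X,(245,250,75),5)]))
cv2.imwrite('pics/o6.png',cv2.vconcat(rows))
"
```

```text
(no output)
```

View pics/o6.png

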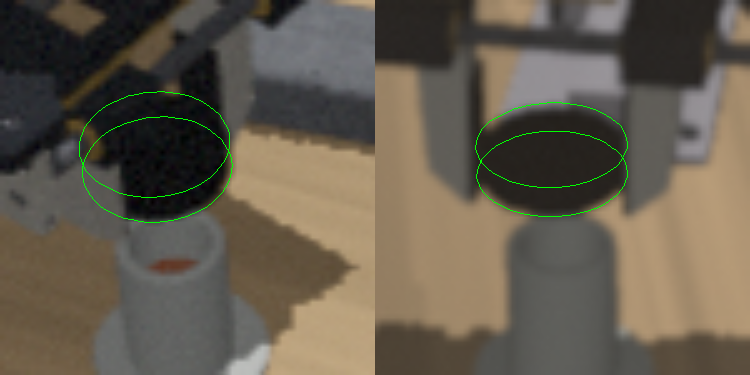

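The flat-disc overlay matches both views, so the cover hangs level. Lowering onto the rim.

Emit:
servo_tool --pt "0.003 0.002 0.004 -0.003 -1" --pt "0.003 0.002 0.01 -0.003 -1" --pt "0.003 0.002 0.016 -0.003 -1" --pt "0.003 0.002 0.021 -0.003 -1" --pt "0.003 0.002 0.025 -0.003 -1" --pt "0.003 0.002 0.027 -0.003 -1" --pt "0.003 0.002 0.028 -0.003 -1" --pt "0.003 0.002 0.028 -0.003 -1"

```text
time: 13.55
tool_pos: [0.4636, -0.1457, 0.2357]
tool_rot: [-179.5, -0.1, 75.3]
contact_force: [0.3, -1.0, -0.1]
grip_width: 0.0501
```

```bash
python3 -c "
from h import *
go([JAR[0]-.001*U[0],JAR[1]-.001*U[1],.0724])
c=snap('scene','s7.png');s=snap('side','d7.png')
st=manip.get_state();R=Ro.from_euler('xyz',st['tool_rot'],degrees=True)
ctr=st['tool_pos']+R.apply([.001,0,.1654]);print(ctr)
cv2.imwrite('pics/o7.png',cv2.hconcat([overlay(c,'pics/s7.png',ctr,0,U,(225,150,75),5),overlay(s,'pics/d7.png',ctr,0,U,(245,260,75),5)]))
"
```

```text
t 13.55 tcp [ 0.4636 -0.1457  0.2357] [-1.7946e+02 -9.0000e-02  7.5310e+01] F [ 0.3 -1.  -0.1] w 0.0501
delta [ 0.0005 -0.0007  0.0043] turn [-0.009 -0.001 -0.001]
[ 0.46272049 -0.14423873  0.07071204]
```

View pics/o7.png

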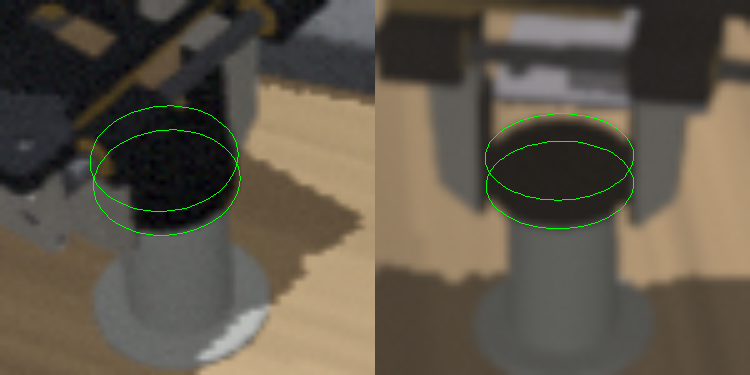

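Emit:
servo_tool --pt "0 0 0.001 0 -1" --pt "0 0 0.002 0 -1" --pt "0 0 0.003 0 -1" --pt "0 0 0.004 0 -1" --pt "0 0 0.004 0 -1" --pt "0 0 0.004 0 -1" --pt "0 0 0.004 0 -1" --pt "0 0 0.004 0 -1"

```text
time: 14.32
tool_pos: [0.4638, -0.1457, 0.2321]
tool_rot: [-179.5, -0.1, 75.3]
contact_force: [0.4, -0.2, 0.8]
grip_width: 0.0503
```

Emit:
servo_tool --pt "0 0 0.0005 0 -1" --pt "0 0 0.001 0 -1" --pt "0 0 0.001 0 -1" --pt "0 0 0.001 0 -1" --pt "0 0 0.001 0 -1" --pt "0 0 0.001 0 -1" --pt "0 0 0.001 0 -1" --pt "0 0 0.001 0 -1"

```text
time: 14.98
tool_pos: [0.4639, -0.1457, 0.2314]
tool_rot: [-179.5, -0.1, 75.3]
contact_force: [-2.5, 0.3, 6.2]
grip_width: 0.0501
```

The contact force is 6 N upward, with the TCP at 0.2314 m as predicted. Releasing.

Emit:
servo_tool --pt "0 0 0 0 1" --pt "0 0 0 0 1" --pt "0 0 0 0 1" --pt "0 0 0 0 1" --pt "0 0 0 0 1" --pt "0 0 0 0 1" --pt "0 0 0 0 1" --pt "0 0 0 0 1"

```text
time: 15.65
tool_pos: [0.4639, -0.1458, 0.2313]
tool_rot: [-179.5, -0.1, 75.3]
contact_force: [-0.4, -0.3, 0.3]
grip_width: 0.0915
```

Emit:
servo_tool --pt "0 0 -0.01 0 1" --pt "0 0 -0.03 0 1" --pt "0 0 -0.06 0 1" --pt "0 0 -0.09 0 1" --pt "0 0 -0.12 0 1" --pt "0 0 -0.15 0 1" --pt "0 0 -0.17 0 1" --pt "0 0 -0.17 0 1"

```text
time: 16.32
tool_pos: [0.4669, -0.1459, 0.4061]
tool_rot: [-179.9, 0.0, 75.3]
contact_force: [1.2, 0.2, 0.1]
grip_width: 0.0914
```

```bash
python3 -c "
from h import *
go([JAR[0],JAR[1],.24])
c=snap('scene','s8.png');s=snap('side','d8.png')
for n in ['scene','side']:
  for q in ['cover0_mid','slide_knob','jar_mouth']: print(n,q,[(np.round(d['centre'],3).tolist(),round(d['conf'],2)) for d in find_in(n,q)][:5])
ctr=[JAR[0],JAR[1],.066]
C1=[TOW[0],TOW[1],.060]
cv2.imwrite('pics/o8.png',cv2.vconcat([cv2.hconcat([overlay(c,'pics/s8.png',ctr,0,U,(225,150,75),4),overlay(s,'pics/d8.png',ctr,0,U,(245,260,75),4)]),cv2.hconcat([overlay(c,'pics/s8.png',C1,0,U,(350,220,75),4),overlay(s,'pics/d8.png',C1,0,U,(260,190,75),4)])]))
"
```

```text
t 16.32 tcp [ 0.4669 -0.1459  0.4061] [-1.7994e+02  3.0000e-02  7.5340e+01] F [1.2 0.2 0.1] w 0.0914
delta [ 0.0008 -0.0039  0.0071] turn [-0.001  0.001 -0.   ]
scene cover0_mid []
scene slide_knob [([0.561, 0.233, 0.037], 0.81)]
scene jar_mouth [([0.478, -0.131, 0.01], 0.65)]
side cover0_mid [([0.464, -0.152, 0.07], 0.75)]
side slide_knob [([0.558, 0.265, 0.048], 0.82)]
side jar_mouth [([0.462, -0.16, 0.011], 0.93)]
```

View pics/o8.png

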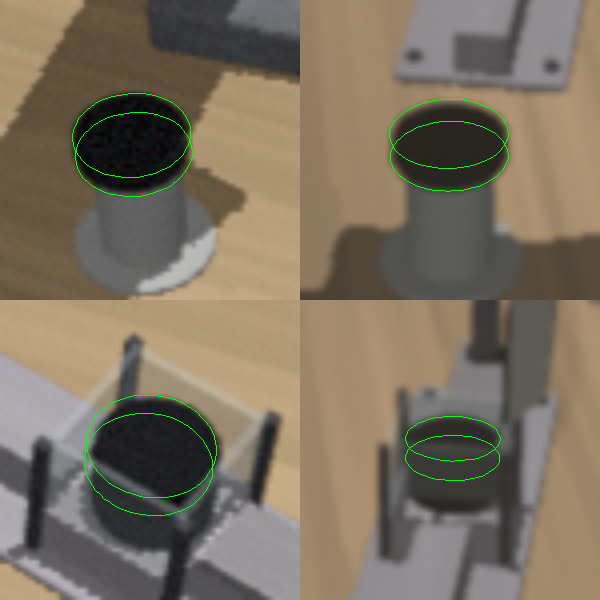

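View pics/s8.png

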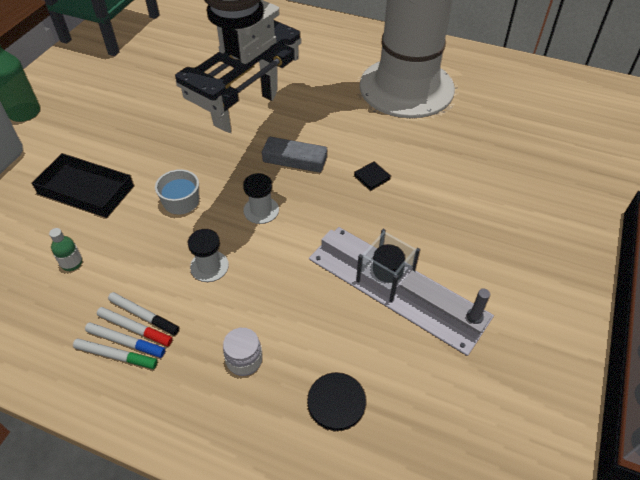

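The cover lies flat and centred on the open jar (258,187). The three covers left are on the tower floor (top at 66 mm), and the post is at its home pixel. I'm handing it in.

```bash
python3 -c "
from h import *
print(manip.job_done())"
```

```text
the job is handed in; nothing more can be done
None
```

I pushed the slide fully in against its stop (about 14 N), which put the bottom cover out on the rail. I then drew the slide back to its home stop (about 18 N) and laid the cover on the open narrow jar. The job was handed in at about 16.5 s of the 54 s allowed. No verdict is reported.

- **Cover on the jar:** Overlays in both camera views show it flat and within a few millimetres of centre on the rim. The touchdown height matched the prediction.
- **Magazine:** The post is back at its home position. The remaining stack's top matches three covers resting on the tower floor, so the next cover has dropped and stayed in.
- **Release:** The gripper is open and the tool is raised about 17 cm above its release height, touching nothing.
- **Checks that missed or disagreed:** In the last scene picture the network did not find the dispensed cover. In the side picture it put the cover about 8 mm from the jar centre along y, which is within the 12 mm limit. That network reports the visible surface rather than the centre, so I trusted the overlays. My two camera measurements of the jar differed by 2 mm, and I used their average.

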